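# Seat a card slide and tug-test its latch

## Robot

A 6-joint arm with a two-finger parallel gripper is mounted at the origin on the work surface. World frame = base frame: x ahead of the robot, y to its left, z up, the work surface at z = 0. Lengths are in m, angles in degrees, forces in N, time in s.
With the tool pointing down it reaches from about 0.4 to 0.825 m from the base axis. Payload 7 kg.
Tool frame: the origin (TCP) lies at the very end of the fingers, on their centre line; the grasp point (between the pads) lies 19 mm behind it (r.hold_point_z is the distance from the TCP to the grasp point, in m); x points along the fingers, y is the direction in which the jaws open and shut, and the axes are right-handed (so a half turn about x gives the same grasp; the last joint's range is limited). The gripper opens to 88 mm and grips with 3 to 60 N. Pads are 19 mm wide; open, the fingers measure 130 mm over their backs; the gripper's body (78 mm by 193 mm) begins 47 mm behind the grasp point.
Start: joints at [-53.279, 20.546, 0.682, 0, -70.136, -16.507], TCP at [0.233, -0.633, 0.227] pointing down, gripper open.
Joint ranges: [-176.03, 176.03], [-82.01, 121.73], [-58.28, 71.71], [-173.87, 95.51], [-174.79, -0.11], [-173.66, 173.66]. Speed limits (degrees/s): [136.94, 136.94, 172.46, 180, 180, 180].

## Interface

Orientations are given as [roll, pitch, yaw] about the fixed x, y, z axes, in that order (R = Rz(yaw) Ry(pitch) Rx(roll)).
In Python, from plant import r gives the robot as it stands. The module is installed in compiled form; this text tells all that it offers.
- The arm moves only by the shell command python3 -m creep 'ROWS' [FORCE]. ROWS is JSON, a list of rows, each a list of 7 numbers: the turn, a rotation vector about the tool's x, y, z in rad, then the shift along the tool's x, y, z in cm, then the opening in per cent of the stroke, from 0 (shut) to 100 (fully open). In form: [[rx, ry, rz, x, y, z, fingers], ...]. A call has 1 to 8 rows; each row shifts and turns the commanded pose from where the row before left it, along the tool's axes as they then stand; what a row does not reach is not made up. A row lasts 1/10 s, in which the tool goes at most 50 mm and 8.59 degrees, less where a joint would pass 70% of its speed; a pose out of reach is approached as far as the arm can. A call is refused whole if a number of a shift passes 5 or a number of a turn 0.15, either way. A call with a gripper value outside its range is refused whole. The fingers move at their own pace and stop on an object; FORCE is the grip in N (left out, the last holds). Time passes only in rows, so rows that do not move let the fingers close. It gives the time, the measured TCP pose, the force and the opening at its end, in the units of the state.
- r.get_state(): the state, without advancing time (a new reading comes with each control period).
- r.capture(name): name is "scene" or "top"; returns (picture, depth): 384x512x3 uint8, blue, green, red; 384x512 float32, m along the optical axis (not along the pixel's ray), 0 where there is no reading.
- r.camera_info(name): a dict with "fovy" (degrees; the focal length in pixels is half the picture's height over the tangent of half this angle, whatever the lens; pixels are square), "cx", "cy" (the principal point, pixels), "camera_from_world" (4x4, takes a point from world to camera coordinates). Camera axes: x right, y down, z forward; pixel columns grow to the right and rows downward; lengths in m; the calibration is good to about 2 mm. A picture is of the moment at which its call begins. camera_info takes no time and is no camera call.
- r.close_job(): hands the job in, once; it reports no verdict.
Trained networks look in the newest picture that a camera, given by its name, has taken for a name from the list of things; names that differ only in an ending like _2 or _b are one class to them, and where a whole thing is asked for, a point or a joint stands for the part that bears it (a point fixed in the world has none). Each returns a list of dicts, best first, with "score" (0 to 1); they miss things now and then, are a little off and sometimes report something else, mostly with a low value. They report only what shows in the picture. A call takes as long as a camera call.
- r.look_for(query, camera): "rect" ([left, top, right, bottom] in pixels, round what is visible of it).
- r.masks_of(query, camera): "pixels" (384x512 bool, what is visible of it) and "rect" ([left, top, right, bottom] in pixels, round what is visible of it).
The state is a dict: "time_s": time; "joints": joint angles; "qd": joint speeds; "joint_torque": joint torques, N m; "tcp_pos": TCP position; "eef_rot": TCP orientation; "contact_force": force on the tool from outside, world axes, zero at the start; "moment": the same for the moment, N m; "gripper_width": finger opening in m.
Only numpy, scipy, OpenCV 4.12 (cv2) and the standard library are available. Lean on these libraries where they do the work, as an engineer would, in place of code of your own. Each camera call takes 0.05 s, during which the arm holds its last target. There are 200 camera calls.

## Task

Push the drawn-out card slide fully home along its rail until the sprung latch plunger drops behind it. Then prove that it is retained: by its pull block, draw it steadily back against the latch with a pull of about 10 N for about one and a half seconds, ease off, and let go, leaving it latched. Keep every push and pull under 18 N, since more strains the latch and stop, and leave the small parts lying around alone.

Things in the scene. Friction and masses are not known exactly. Their poses are not given: they have to be found in the camera images.
- rail: Fixed slotted steel rail, 302 x 92 mm, side walls 26 mm high, lying flat. Origin on the table on its centre line, 182 mm from its open end; x runs along the rail in the direction in which the slide is pushed home, z up. A grey latch bridge (92 mm wide in y, top 64 mm up) stands across it, clamped within x = 7 to 59 mm, never quite in the same place; an end block 36 mm high stands at x = 100 to 112 mm.
- card_slide (a joint): How far the grey steel slide (165 x 54 x 6 mm plate, about 0.35 kg, 0.6 N friction) is drawn out along rail -x, m: 0 = home, front edge just touching the buffer. Starts 60 to 85 mm out. From 34 to 56 mm a ramp on it lifts the plunger (push 3 to 7 N), which drops at 2 to 24 mm, differing each time. Latched and pulled, it moves 2 to 24 mm freely, then bears on the plunger, whose stiff spring gives a little.
- pull_block (a point): Centre of the upright grey pull block, part of the slide, the place to grip it: 24 mm along the rail, 30 mm across, 46 mm high (top 62 mm over the table, foot on the slide plate, 16 mm up). Axes as the rail's. With the slide home it is at rail x = -66 mm, 39 mm up.
- plunger (a joint): Lift of the brass latch plunger (20 x 8 mm) in the bridge over the slide, m: 0 when down; the slide's catch lifts it about 10 mm as it passes under, then it falls to 0 and the slide is latched. It stands at about rail x = 22 to 44 mm, its top 70 mm over the table when down.
- clip_centre (a point): Bystander: brass test clip, 60 x 16 x 18 mm, lying flat; point at its middle, 8 mm up.
- cap_centre (a point): Bystander: round black bakelite earpiece cap, 60 mm across, 17 mm high; point at its middle.
- fuse_centre (a point): Bystander: white ceramic fuse block, 62 x 28 x 30 mm; point at its middle, 13 mm up.
- armature_centre (a point): Bystander: L-shaped nickel relay armature, 50 x 20 x 29 mm; point at its middle, 10 mm up.
- buffer: Sprung rubber-faced buffer that the slide's front edge meets (origin as the rail's, moving with the buffer): 50 x 14 mm face at rail x = 75 mm, 16 mm up; it gives about 1 mm per 3 N, up to 9 mm.

How it is judged (in metres and radians):
On the way, in this order (a step that is already met when the one before it is completed fails the run):
1. the card slide is home and latched: within 32 mm of home with the plunger down (value of joint card_slide below 0.032 m and value of joint plunger below 0.002 m), for 0.1 s.
2. the latched slide is drawn back against the plunger with 7 to 13 N, held for 0.8 s (all of step 1 and contact force between card_slide and plunger between 7 and 13 N), for 0.8 s.
At the end, for the whole second after the job is handed in: The slide is still latched (less than 32 mm out, plunger less than 2 mm lifted), at rest, and no longer pulled against the plunger (under 4 N) (all of step 1 and velocity of joint card_slide between -0.005 and 0.005 m/s and contact force between card_slide and plunger below 4 N); the robot touches nothing.
It fails at once if the latch is strained: more than 20 N between slide and plunger (contact force between card_slide and plunger above 20 N).
It fails at once if the slide is rammed: more than 20 N on the buffer (contact force between card_slide and buffer above 20 N).
It fails at once if a bystander is moved by more than 15 mm (distance of any of clip_centre, cap_centre, fuse_centre, armature_centre from where it was at the start of the episode above 0.015 m).
It also fails if it takes over 72 s, if anything falls off the work surface, if the arm or the gripper's body presses on something with over 40 N, if the wrist force passes 120 N, or if a joint passes its speed limit or range.

## Working session

There is one attempt and no reset: what is moved stays moved. The work goes in short steps, Python scripts to look and compute and a shell command to move; the robot and the scene stay as the last step left them, time stands still between calls to the robot, and variables do not carry over. Pictures are saved under pics/ and viewed, about 8 in all and at most 12, crops included, and the job is handed in when it is done.

```bash
mkdir -p pics
cat > h.py <<'E'
import numpy as np, cv2
from plant import r
def cam(n):
    i=r.camera_info(n); f=192/np.tan(np.radians(i["fovy"]/2)); return f,i["cx"],i["cy"],np.array(i["camera_from_world"])
def world(n,depth):
    f,cx,cy,T=cam(n); v,u=np.mgrid[0:384,0:512]
    P=np.stack([(u-cx)/f*depth,(v-cy)/f*depth,depth,np.ones_like(depth)],-1)
    W=P@np.linalg.inv(T).T; W[depth==0]=np.nan; return W[...,:3]
E
python3 - <<'E'
from h import *
s=r.get_state(); print(s["time_s"],s["tcp_pos"],s["eef_rot"],s["contact_force"],s["gripper_width"])
ims=[]
for n in("scene","top"):
    im,d=r.capture(n); ims.append(im); W=world(n,d); np.save(n+"_W.npy",W)
    for q in("rail","pull_block","plunger","card_slide","buffer","clip_centre","cap_centre","fuse_centre","armature_centre"):
        for m in r.masks_of(q,n)[:2]:
            w=W[m["pixels"]]; w=w[~np.isnan(w[:,0])]
            print(n,q,round(m["score"],2),np.round(m["rect"]),m["pixels"].sum(),np.round(np.median(w,0),3) if len(w) else None, np.round(np.percentile(w[:,2],97),3) if len(w) else None)
    cv2.imwrite(f"pics/{n}0.png",cv2.resize(im,(768,576),interpolation=cv2.INTER_CUBIC))
print(r.get_state()["time_s"])
E
```

```text
0.0 [ 0.23304592 -0.6329449   0.22560838] [ 94.07181239  89.90195467 114.28126398] [ 0.58643656 -0.2229356  -1.1417277 ] 0.08794143907346058
scene rail 0.91 [144. 205. 278. 256.] 4746 [ 0.597 -0.1    0.02 ] 0.063
scene rail 0.17 [256. 186. 276. 202.] 257 [0.625 0.086 0.015] 0.027
scene pull_block 0.88 [165. 204. 232. 234.] 1013 [ 0.529 -0.102  0.016] 0.061
scene plunger 0.37 [242. 213. 246. 227.] 44 [ 0.653 -0.073  0.067] 0.07
scene card_slide 0.92 [164. 205. 235. 235.] 998 [ 0.532 -0.102  0.016] 0.061
scene card_slide 0.58 [260. 229. 269. 239.] 68 [ 0.689 -0.054  0.02 ] 0.023
scene buffer 0.45 [258. 227. 270. 235.] 92 [ 0.69  -0.053  0.02 ] 0.023
scene clip_centre 0.52 [222. 273. 241. 298.] 207 [ 0.702 -0.203  0.01 ] 0.017
scene cap_centre 0.71 [205. 181. 223. 200.] 286 [0.498 0.046 0.012] 0.016
scene fuse_centre 0.73 [255. 185. 280. 202.] 279 [0.625 0.086 0.015] 0.027
scene armature_centre 0.69 [156. 281. 174. 301.] 226 [ 0.595 -0.277  0.005] 0.028
top rail 0.9 [278. 165. 365. 322.] 6821 [ 0.573 -0.088  0.023] 0.065
top pull_block 0.6 [305. 214. 356. 300.] 2069 [ 0.543 -0.102  0.017] 0.063
top plunger 0.59 [305. 198. 321. 205.] 49 [ 0.648 -0.065  0.07 ] 0.072
top card_slide 0.91 [308. 212. 353. 297.] 1911 [ 0.542 -0.102  0.017] 0.063
top cap_centre 0.89 [237. 269. 266. 295.] 660 [0.488 0.055 0.015] 0.018
top fuse_centre 0.71 [221. 201. 242. 236.] 450 [0.622 0.095 0.023] 0.03
top armature_centre 0.85 [401. 228. 419. 254.] 279 [ 0.581 -0.27   0.006] 0.029
1.0
```

Run:
```python
from h import *
for n in("scene","top"):
    W=np.load(n+"_W.npy")
    box=(W[...,0]>.38)&(W[...,0]<.8)&(W[...,1]>-.2)&(W[...,1]<.02)
    for name,lo,hi in(("rail",.02,.031),("high",.054,.08)):
        m=(box&(W[...,2]>lo)&(W[...,2]<hi)).astype(np.uint8)
        k,l,st,_=cv2.connectedComponentsWithStats(m)
        for i in range(1,k):
            if st[i,4]<15: continue
            p=W[l==i]; c,sz,a=cv2.minAreaRect((p[:,:2]*1000).astype(np.float32))
            print(n,name,st[i],np.round(c),np.round(sz),round(a,1),np.round(np.median(p,0),3))
    m=(W[...,2]>.018)&(W[...,2]<.031)&box
    p=W[m][:,:2]; c,sz,a=cv2.minAreaRect((p*1000).astype(np.float32)); print(n,"all",c,sz,a)
a=cv2.imread("pics/scene0.png");b=cv2.imread("pics/top0.png")
f=lambda n,y0,y1,x0,x1,im:cv2.resize(im[int(y0*1.5):int(y1*1.5),int(x0*1.5):int(x1*1.5)],(400,600))
cv2.imwrite("pics/c1.png",np.hstack([cv2.resize(a[240:480,200:460],(400,370)),cv2.resize(b[220:500,320:623],(400,370))]))
```

```text
scene rail [154 210  11   6  45] [ 439. -103.] [22. 17.] 16.7 [ 0.439 -0.104  0.024]
scene rail [178 212  58  11 306] [548. -66.] [140.  19.] 19.5 [ 0.55  -0.067  0.024]
scene rail [165 218  15  11  52] [ 499. -121.] [39. 21.] 73.9 [ 0.498 -0.131  0.026]
scene rail [143 218 135  30 963] [ 585. -106.] [300.  89.] 26.3 [ 0.617 -0.114  0.024]
scene rail [276 221   5   7  23] [710. -13.] [ 8. 22.] 18.6 [ 0.71  -0.013  0.024]
scene rail [220 223  10  10  69] [608. -81.] [16. 26.] 17.1 [ 0.608 -0.082  0.026]
scene high [233 204  22  31 368] [650. -66.] [32. 95.] 18.8 [ 0.653 -0.074  0.062]
scene high [163 206  14  11 116] [ 492. -121.] [24. 30.] 17.1 [ 0.493 -0.124  0.06 ]
scene all (582.25732421875, -93.54595947265625) (301.879638671875, 93.02876281738281) 18.665599822998047
top rail [280 165  46  37 473] [696. -49.] [56. 82.] 18.8 [ 0.69  -0.049  0.026]
top rail [320 194   9   9  60] [663. -93.] [17. 14.] 15.1 [ 0.663 -0.094  0.027]
top rail [293 203   7   9  35] [644. -36.] [17.  8.] 23.0 [ 0.643 -0.036  0.026]
top rail [324 205  45 103 867] [ 547. -134.] [211.  19.] 17.9 [ 0.543 -0.135  0.026]
top rail [291 215  46 104 896] [528. -73.] [214.  25.] 20.2 [ 0.522 -0.073  0.026]
top rail [311 220  14  11  90] [608. -79.] [20. 23.] 18.4 [ 0.607 -0.079  0.027]
top high [288 187  50  30 588] [648. -65.] [32. 92.] 18.9 [ 0.647 -0.065  0.064]
top high [333 277  19  17 217] [ 489. -119.] [24. 31.] 18.5 [ 0.489 -0.118  0.062]
top all (594.84765625, -135.41647338867188) (301.2743225097656, 197.2562713623047) 18.428518295288086
```

View pics/c1.png

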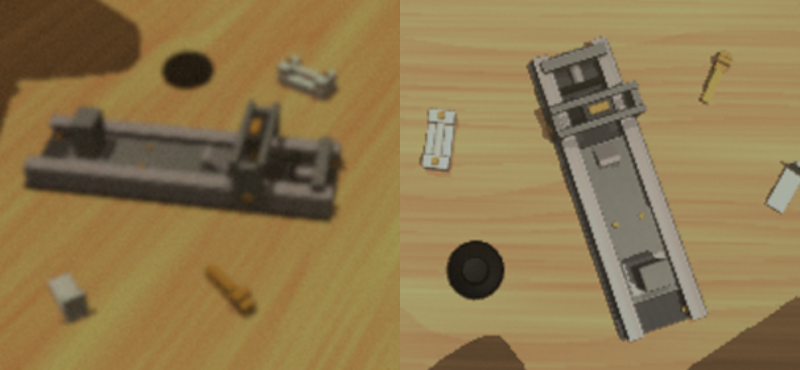

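View pics/top0.png

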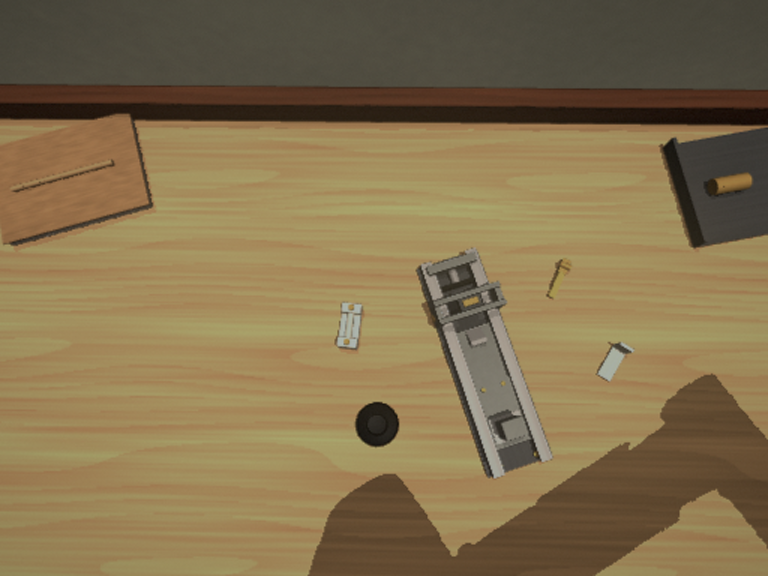

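```bash
cat >> h.py <<'E'
from scipy.spatial.transform import Rotation as Ro
YAW=18.6; U=np.array([np.cos(np.radians(YAW)),np.sin(np.radians(YAW)),0]); V=np.array([-U[1],U[0],0])
def plan(goal,jaw=U):
    s=r.get_state(); R=Ro.from_euler("xyz",s["eef_rot"],degrees=True).as_matrix()
    j=min((jaw,-jaw),key=lambda j:-(j@R[:,1]))
    G=np.c_[[0,0,-1],j,np.cross([0,0,-1],j)]
    rv=Ro.from_matrix(R.T@G).as_rotvec(); d=np.array(goal)-s["tcp_pos"]
    print("t",s["time_s"],"tcp",np.round(s["tcp_pos"],4),"turn",np.round(rv,4),"shift cm before turn",np.round(R.T@d*100,2),"after turn",np.round(G.T@d*100,2),"f",np.round(s["contact_force"],2),"w",round(s["gripper_width"],4),"J",np.round(s["joints"],1))
E
python3 - <<'E'
from h import *
plan([.490,-.119,.12],U);plan([.490,-.119,.12],V)
E
```

```text
t 1.0 tcp [ 0.2332 -0.6334  0.2266] turn [-1.5427  0.     -0.    ] shift cm before turn [10.66 39.4  41.87] after turn [ 10.66 -40.75  40.56] f [ 0.25 -0.59  0.42] w 0.0875 J [-53.3  20.5   0.7  -0.  -70.1 -16.5]
t 1.0 tcp [ 0.2332 -0.6334  0.2266] turn [ 0.0281  0.     -0.    ] shift cm before turn [10.66 39.4  41.87] after turn [10.66 40.56 40.75] f [ 0.25 -0.59  0.42] w 0.0875 J [-53.3  20.5   0.7  -0.  -70.1 -16.5]
```

```bash
python3 -m creep '[[0,0,0,0,3.3,3.5,60],[0,0,0,0,3.3,3.5,60],[0,0,0,0,3.3,3.5,60],[0,0,0,0,3.3,3.5,60],[0,0,0,0,3.3,3.5,60],[0,0,0,0,3.3,3.5,60],[0,0,0,0,3.3,3.5,60],[0,0,0,0,3.3,3.5,60]]' && python3 -m creep '[[0,0,0,0,3.3,3.5,60],[0,0,0,0,3.3,3.5,60],[0,0,0,0,3.3,3.5,60],[-0.14,0,0,0,0,0,60],[-0.14,0,0,0,0,0,60],[-0.14,0,0,0,0,0,60],[-0.14,0,0,0,0,0,60],[-0.14,0,0,0,0,0,60]]' && python3 -m creep '[[-0.14,0,0,0,0,0,60],[-0.14,0,0,0,0,0,60],[-0.14,0,0,0,0,0,60],[-0.14,0,0,0,0,0,60],[-0.14,0,0,0,0,0,60],[-0.14,0,0,0,0,0,60],[0,0,0,0,0,0,60],[0,0,0,0,0,0,60]]'; python3 -c "
from h import *
plan([.490,-.119,.10])"
```

```text
time_s: 1.8
tcp_pos: [0.4053, -0.2872, 0.227]
eef_rot: [-36.9, 89.9, -16.7]
contact_force: [1.0, -0.7, -0.1]
gripper_width: 0.0525
time_s: 2.6
tcp_pos: [0.4691, -0.1596, 0.2267]
eef_rot: [-56.7, 90.0, 4.0]
contact_force: [0.3, -0.2, -0.4]
gripper_width: 0.0527
time_s: 3.4
tcp_pos: [0.4691, -0.1597, 0.2267]
eef_rot: [-105.2, 90.0, 3.0]
contact_force: [0.4, -0.1, -0.3]
gripper_width: 0.0528
t 3.4 tcp [ 0.4691 -0.1597  0.2267] turn [-0.0068 -0.0001  0.0002] shift cm before turn [12.67 -3.26  3.22] after turn [12.67 -3.28  3.19] f [ 0.37 -0.1  -0.32] w 0.0528 J [  4.    3.4 -21.4   0.  -65.2  14.2]
```

```bash
python3 -m creep '[[0,0,0,3.2,-1.1,1.05,60],[0,0,0,3.2,-1.1,1.05,60],[0,0,0,3.1,-1.1,1.1,60],[0,0,0,3.1,0,0,60],[0,0,0,0,0,0,60],[0,0,0,0,0,0,60]]'
python3 - <<'E'
from h import *
plan([.490,-.119,.035])
a,d=r.capture("scene"); b,_=r.capture("top")
W=world("scene",d);box=(W[...,0]>.45)&(W[...,0]<.53)&(W[...,1]>-.16)&(W[...,1]<-.09)&(W[...,2]>.05)&(W[...,2]<.07)
p=W[box];
if len(p)>20: print(len(p),cv2.minAreaRect((p[:,:2]*1000).astype(np.float32)))
cv2.imwrite("pics/c2.png",np.hstack([cv2.resize(a[150:260,130:290],(400,300),interpolation=3),cv2.resize(b[170:330,270:430],(400,300),interpolation=3)]))
E
```

```text
time_s: 4.0
tcp_pos: [0.4903, -0.1191, 0.101]
eef_rot: [102.7, 89.9, -149.0]
contact_force: [0.1, -0.1, 0.9]
gripper_width: 0.0525
t 4.0 tcp [ 0.4903 -0.1191  0.101 ] turn [-0.0042 -0.0003 -0.0011] shift cm before turn [6.6  0.02 0.02] after turn [6.6  0.03 0.02] f [ 0.1  -0.06  0.95] w 0.0525 J [  8.7  11.6 -30.2   0.  -48.2   9.6]
134 ((490.9334716796875, -120.37566375732422), (23.5347957611084, 32.114158630371094), 17.94221305847168)
```

View pics/c2.png

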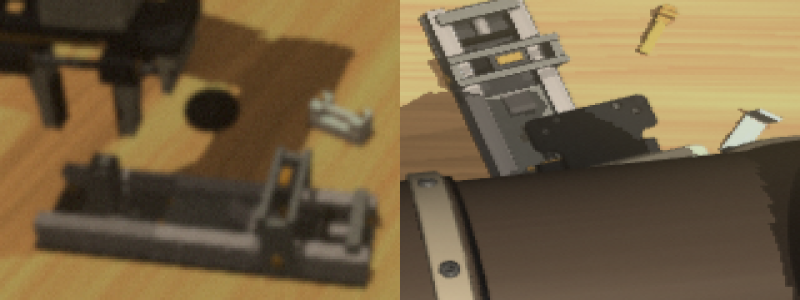

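```bash
python3 -m creep '[[0,0,0,2.5,0,0,60],[0,0,0,2,0,0,60],[0,0,0,1.5,0,0,60],[0,0,0,1,0,0,60],[0,0,0,0,0,0,60]]' && python3 -m creep '[[0,0,0,0,0,0,20],[0,0,0,0,0,0,20],[0,0,0,0,0,0,20],[0,0,0,0,0,0,15],[0,0,0,0,0,0,15],[0,0,0,0,0,0,15],[0,0,0,0,0,0,15]]' 30
python3 - <<'E'
from h import *
plan([.490,-.119,.03])
a,d=r.capture("scene")
cv2.imwrite("pics/c3.png",cv2.resize(a[150:260,130:290],(640,440),interpolation=3))
E
```

```text
time_s: 4.6
tcp_pos: [0.4903, -0.1191, 0.0306]
eef_rot: [76.1, 90.0, -175.5]
contact_force: [-0.1, -0.3, -0.3]
gripper_width: 0.0523
time_s: 5.3
tcp_pos: [0.4906, -0.1189, 0.031]
eef_rot: [-110.5, 90.0, -2.1]
contact_force: [-0.9, 0.9, 5.5]
gripper_width: 0.024
t 5.3 tcp [ 0.4906 -0.1189  0.031 ] turn [-0.0022 -0.0003  0.0007] shift cm before turn [0.1  0.06 0.01] after turn [0.1  0.06 0.01] f [-0.93  0.86  5.53] w 0.024 J [  8.7  17.4 -34.4   0.  -38.2   9.7]
```

View pics/c3.png

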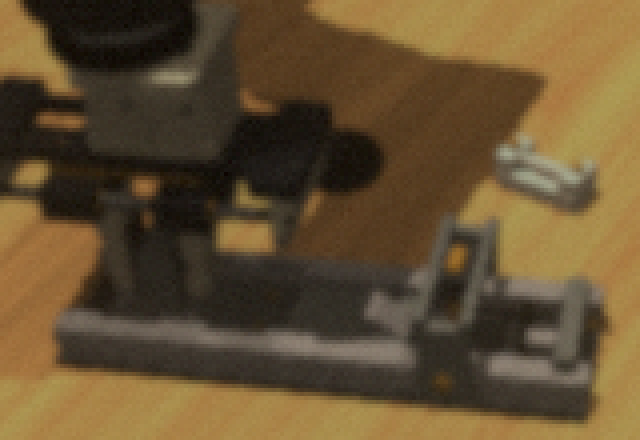

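```bash
python3 -m creep '[[0,0,0,0,-0.2,0,15],[0,0,0,0,-0.2,0,15],[0,0,0,0,-0.2,0,15],[0,0,0,0,-0.2,0,15],[0,0,0,0,-0.2,0,15]]' && python3 -m creep '[[0,0,0,0,-0.2,0,15],[0,0,0,0,-0.2,0,15],[0,0,0,0,-0.2,0,15],[0,0,0,0,-0.2,0,15],[0,0,0,0,-0.2,0,15]]';python3 -c "
from h import *
plan([.490,-.119,.03]); f=r.get_state()['contact_force']; print(f@U,f@V)"
```

```text
time_s: 5.85
tcp_pos: [0.5002, -0.1156, 0.031]
eef_rot: [-108.5, 90.0, -0.0]
contact_force: [-1.0, 1.3, 6.6]
gripper_width: 0.0241
time_s: 6.35
tcp_pos: [0.5097, -0.1124, 0.031]
eef_rot: [-104.8, 90.0, 3.6]
contact_force: [-1.1, 1.7, 5.8]
gripper_width: 0.0235
t 6.35 tcp [ 0.5097 -0.1124  0.031 ] turn [-0.0022 -0.0002  0.0007] shift cm before turn [0.1  2.07 0.  ] after turn [0.1  2.07 0.  ] f [-1.06  1.73  5.83] w 0.0235 J [  9.1  18.7 -32.2   0.  -39.1   9.3]
-0.45121233655159754 1.9819989697197025
```

```bash
python3 -m creep '[[0,0,0,-0.03,-0.2,0.02,15],[0,0,0,0,-0.2,0,15],[0,0,0,0,-0.2,0,15],[0,0,0,0,-0.2,0,15],[0,0,0,0,-0.2,0,15]]' && python3 -m creep '[[0,0,0,0,-0.2,0,15],[0,0,0,0,-0.2,0,15],[0,0,0,0,-0.2,0,15]]';python3 -c "
from h import *
plan([.490,-.119,.03]); f=r.get_state()['contact_force']; print(f@U,f@V)
r.capture('scene')
for m in r.masks_of('plunger','scene')[:2]: print(m['score'],m['rect'])"
```

```text
time_s: 6.85
tcp_pos: [0.519, -0.1092, 0.031]
eef_rot: [-111.4, 90.0, -2.9]
contact_force: [-0.1, -0.2, 4.8]
gripper_width: 0.0237
time_s: 7.15
tcp_pos: [0.5231, -0.1078, 0.031]
eef_rot: [84.1, 89.9, -167.4]
contact_force: [-7.6, -1.4, 11.5]
gripper_width: 0.0241
t 7.15 tcp [ 0.5231 -0.1078  0.031 ] turn [-0.0028  0.0003 -0.0025] shift cm before turn [ 0.11  3.49 -0.02] after turn [ 0.1   3.49 -0.01] f [-7.58 -1.39 11.52] w 0.0241 J [  9.4  19.7 -30.5   0.  -39.9   9. ]
-7.627124354298565 1.1024154082224302
0.62 [242.5, 211.9, 247.3, 228.2]
```

Run:
```python
from h import *
a,d=r.capture("scene");b,e=r.capture("top")
cv2.imwrite("pics/c4.png",np.hstack([cv2.resize(a[180:260,190:290],(400,320),interpolation=3),cv2.resize(b[160:260,270:370],(400,320),interpolation=3)]))
for n,D in(("scene",d),("top",e)):
    W=world(n,D); Wo=np.load(n+"_W.npy")
    O=np.array([.611,-.0836,0])
    for w,t in((Wo,"old"),(W,"new")):
        q=w-O; x=q@U;y=q@V; z=w[...,2]
        m=(abs(y)<.012)&(x>0)&(x<.065)&(z>.05)
        h,ed=np.histogram(x[m],bins=np.arange(0,.066,.005)); print(n,t,[(round(a*1000),k, round(float(np.median(z[m&(x>=a)&(x<a+.005)]))*1,4) if k else 0) for a,k in zip(ed,h)])
        m=(abs(y)<.02)&(x>-.16)&(x<.12)&(z>.001)
        print([(int(a),round(float(np.median(z[m&(x*1000>=a)&(x*1000<a+8)]))*1000)) for a in range(-160,116,8) if (m&(x*1000>=a)&(x*1000<a+8)).sum()>3])
```

```text
scene old [(0, np.int64(0), 0), (5, np.int64(0), 0), (10, np.int64(0), 0), (15, np.int64(0), 0), (20, np.int64(0), 0), (25, np.int64(7), 0.0626), (30, np.int64(14), 0.0626), (35, np.int64(23), 0.0654), (40, np.int64(32), 0.0647), (45, np.int64(27), 0.0653), (50, np.int64(19), 0.0631), (55, np.int64(18), 0.0617), (60, np.int64(0), 0)]
[(-160, 7), (-152, 14), (-144, 36), (-136, 51), (-128, 51), (-120, 41), (-112, 16), (-104, 14), (-96, 14), (-88, 15), (-80, 15), (-72, 15), (-64, 15), (-56, 15), (-48, 14), (-40, 14), (-32, 14), (-24, 15), (-16, 15), (-8, 26), (0, 21), (8, 15), (24, 62), (32, 64), (40, 63), (48, 62), (56, 52), (64, 7), (72, 21), (80, 19), (88, 16), (96, 35), (104, 34), (112, 8)]
scene new [(0, np.int64(28), 0.1372), (5, np.int64(6), 0.1326), (10, np.int64(0), 0), (15, np.int64(0), 0), (20, np.int64(0), 0), (25, np.int64(9), 0.0619), (30, np.int64(15), 0.0624), (35, np.int64(23), 0.0656), (40, np.int64(33), 0.0657), (45, np.int64(32), 0.0648), (50, np.int64(18), 0.0624), (55, np.int64(19), 0.0627), (60, np.int64(0), 0)]
[(-160, 132), (-152, 7), (-144, 8), (-136, 123), (-1
[... 1028 characters left out ...]
6), (112, 8)]
top new [(0, np.int64(29), 0.1397), (5, np.int64(0), 0), (10, np.int64(0), 0), (15, np.int64(0), 0), (20, np.int64(0), 0), (25, np.int64(33), 0.0642), (30, np.int64(30), 0.0653), (35, np.int64(30), 0.0677), (40, np.int64(25), 0.0714), (45, np.int64(23), 0.0676), (50, np.int64(30), 0.0638), (55, np.int64(12), 0.0637), (60, np.int64(0), 0)]
[(-144, 470), (-136, 471), (-128, 473), (-120, 474), (-112, 474), (-104, 474), (-96, 474), (-88, 474), (-80, 474), (-72, 473), (-64, 472), (-56, 471), (-48, 469), (-24, 140), (-16, 140), (-8, 140), (0, 140), (8, 17), (16, 16), (24, 63), (32, 67), (40, 68), (48, 64), (56, 63), (64, 8), (72, 22), (80, 10), (88, 9), (96, 28), (104, 36), (112, 9)]
```

View pics/c4.png

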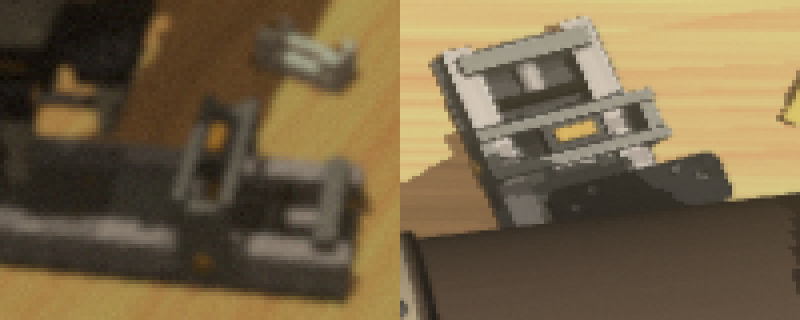

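```bash
cat > st.py <<'E'
from h import *
s=r.get_state(); f=s["contact_force"]; q=s["tcp_pos"]-np.array([.4903,-.1191,.0306])
print("t",round(s["time_s"],2),"moved",np.round([q@U*1000,q@V*1000,q[2]*1000],2),"F along/across/up",np.round([f@U,f@V,f[2]],1),"w",round(s["gripper_width"],4),"M",np.round(s["moment"],2))
E
python3 -m creep '[[0,0,0,0,-0.1,0,15],[0,0,0,0,-0.1,0,15]]' >/dev/null; python3 st.py;python3 -m creep '[[0,0,0,0,-0.1,0,15],[0,0,0,0,-0.1,0,15]]' >/dev/null; python3 st.py
```

```text
t 7.55 moved [36.31  0.26  0.39] F along/across/up [-8.1  0.  11.5] w 0.024 M [-0.53  2.19  0.25]
t 7.75 moved [38.07  0.26  0.37] F along/across/up [-7.   1.1 12.3] w 0.024 M [-0.55  2.31  0.25]
```

```bash
for i in 1; do python3 -m creep '[[0,0,0,0,-0.15,0,15],[0,0,0,0,-0.15,0,15],[0,0,0,0,-0.15,0,15],[0,0,0,0,-0.15,0,15]]' >/dev/null; python3 st.py; python3 -m creep '[[0,0,0,0,-0.15,0,15],[0,0,0,0,-0.15,0,15],[0,0,0,0,-0.15,0,15],[0,0,0,0,-0.15,0,15]]' >/dev/null; python3 st.py; done;  python3 -c "
from h import *
b,e=r.capture('top'); q=world('top',e)-np.array([.611,-.0836,0]); m=(abs(q@V)<.007)&(q@U>.036)&(q@U<.044); print(np.round(np.percentile(q[m][:,2],[25,50,75]),4))"
```

```text
t 8.15 moved [43.45  0.31  0.38] F along/across/up [-9.9  1.4 14.3] w 0.024 M [-0.76  3.01  0.2 ]
t 8.55 moved [51.49  0.31  0.38] F along/across/up [-3.1  0.8  7.3] w 0.0242 M [0.13 1.14 0.22]
[0.0727 0.0796 0.0803]
```

```bash
python3 -m creep '[[0,0,0,0,-0.15,0,15],[0,0,0,0,-0.15,0,15],[0,0,0,0,-0.15,0,15],[0,0,0,0,-0.15,0,15]]' >/dev/null; python3 st.py; python3 -m creep '[[0,0,0,0,-0.15,0,15],[0,0,0,0,-0.15,0,15]]' >/dev/null; python3 st.py;  python3 -c "
from h import *
b,e=r.capture('top'); q=world('top',e)-np.array([.611,-.0836,0]); m=(abs(q@V)<.007)&(q@U>.036)&(q@U<.044); print(np.round(np.percentile(q[m][:,2],[25,50,75]),4))"
```

```text
t 9.0 moved [58.36  0.3   0.41] F along/across/up [-0.1  2.3  5.9] w 0.0237 M [0.51 0.5  0.19]
t 9.2 moved [61.24  0.31  0.38] F along/across/up [-0.9  1.8  5.4] w 0.0237 M [0.53 0.63 0.2 ]
[0.0696 0.0703 0.0708]
```

```bash
python3 -m creep '[[0,0,0,0,-0.1,0,15],[0,0,0,0,-0.1,0,15],[0,0,0,0,-0.1,0,15]]' >/dev/null; python3 st.py; python3 -m creep '[[0,0,0,0,-0.1,0,15],[0,0,0,0,-0.1,0,15]]' >/dev/null; python3 st.py; python3 -m creep '[[0,0,0,0,-0.1,0,15]]' >/dev/null; python3 st.py
```

```text
t 9.55 moved [62.96  0.32  0.39] F along/across/up [-6.   1.8 10.7] w 0.0234 M [0.03 2.03 0.16]
t 9.75 moved [64.02  0.34  0.37] F along/across/up [-8.6  1.3 13.8] w 0.0237 M [-0.25  2.87  0.21]
t 9.85 moved [64.46  0.34  0.35] F along/across/up [-11.2   1.3  14. ] w 0.0239 M [-0.47  3.31  0.26]
```

```bash
python3 -m creep '[[0,0,0,0,0.1,0,15],[0,0,0,0,0.1,0,15],[0,0,0,0,0.1,0,15],[0,0,0,0,0.1,0,15],[0,0,0,0,0.1,0,15],[0,0,0,0,0.1,0,15]]' >/dev/null; python3 st.py; python3 -m creep '[[0,0,0,0,0.1,0,15],[0,0,0,0,0.1,0,15]]' >/dev/null; python3 st.py; python3 -m creep '[[0,0,0,0,0.05,0,15],[0,0,0,0,0.05,0,15]]' >/dev/null; python3 st.py
```

```text
t 10.45 moved [61.19  0.3   0.42] F along/across/up [-0.1  2.2  4. ] w 0.0237 M [0.67 0.13 0.18]
t 10.65 moved [59.39  0.31  0.38] F along/across/up [0.7 1.6 6. ] w 0.0237 M [0.81 0.21 0.17]
t 10.85 moved [58.33  0.27  0.37] F along/across/up [0.4 2.1 6. ] w 0.0238 M [0.71 0.26 0.16]
```

```bash
for i in 1; do python3 -m creep '[[0,0,0,0,0.05,0,15],[0,0,0,0,0.05,0,15]]' >/dev/null; python3 st.py;  python3 -m creep '[[0,0,0,0,0.05,0,15],[0,0,0,0,0.05,0,15]]' >/dev/null; python3 st.py; python3 -m creep '[[0,0,0,0,0.05,0,15]]' >/dev/null; python3 st.py; done
```

```text
t 11.05 moved [57.39  0.29  0.38] F along/across/up [0.8 3.  5.3] w 0.024 M [0.75 0.23 0.2 ]
t 11.25 moved [56.82  0.27  0.4 ] F along/across/up [2.7 2.4 4.1] w 0.0239 M [ 1.2 -0.6  0.2]
t 11.35 moved [56.5   0.25  0.39] F along/across/up [3.8 2.6 2.2] w 0.0238 M [ 1.35 -0.97  0.2 ]
```

```bash
python3 -m creep '[[0,0,0,0,0.05,0,15],[0,0,0,0,0.05,0,15]]' >/dev/null; python3 st.py;  python3 -m creep '[[0,0,0,0,0.05,0,15],[0,0,0,0,0,0,15]]' >/dev/null; python3 st.py
```

```text
t 11.55 moved [56.04  0.23  0.41] F along/across/up [6.8 2.6 0.1] w 0.0235 M [ 1.64 -1.53  0.19]
t 11.75 moved [55.8   0.27  0.4 ] F along/across/up [7.  1.6 0.2] w 0.0238 M [ 1.6  -1.59  0.2 ]
```

```bash
python3 -m creep '[[0,0,0,0,0.05,0,15],[0,0,0,0,0.05,0,15]]' >/dev/null; python3 st.py; python3 -m creep '[[0,0,0,0,0,0,15],[0,0,0,0,0,0,15]]' >/dev/null; python3 st.py
```

```text
t 11.95 moved [55.44  0.22  0.42] F along/across/up [ 9.8  2.5 -2.7] w 0.024 M [ 1.82 -2.33  0.15]
t 12.15 moved [55.4   0.23  0.4 ] F along/across/up [ 9.4  2.9 -2. ] w 0.0234 M [ 1.74 -2.02  0.17]
```

```bash
python3 -m creep '[[0,0,0,0,0.03,0,15],[0,0,0,0,0,0,15],[0,0,0,0,0,0,15],[0,0,0,0,0,0,15],[0,0,0,0,0,0,15]]' >/dev/null; python3 st.py; python3 -m creep '[[0,0,0,0,0,0,15],[0,0,0,0,0,0,15],[0,0,0,0,0,0,15],[0,0,0,0,0,0,15],[0,0,0,0,0,0,15],[0,0,0,0,0,0,15]]' >/dev/null; python3 st.py; python3 -m creep '[[0,0,0,0,0,0,15],[0,0,0,0,0,0,15],[0,0,0,0,0,0,15],[0,0,0,0,0,0,15],[0,0,0,0,0,0,15],[0,0,0,0,0,0,15]]' >/dev/null; python3 st.py
```

```text
t 12.65 moved [55.32  0.23  0.4 ] F along/across/up [10.1  2.8 -2.6] w 0.0243 M [ 1.88 -2.3   0.18]
t 13.25 moved [55.32  0.22  0.42] F along/across/up [ 9.5  2.4 -1.8] w 0.024 M [ 1.83 -2.25  0.14]
t 13.85 moved [55.32  0.26  0.42] F along/across/up [10.1  2.2 -2. ] w 0.0237 M [ 1.83 -2.37  0.16]
```

```bash
python3 -m creep '[[0,0,0,0,-0.05,0,15],[0,0,0,0,-0.05,0,15],[0,0,0,0,-0.1,0,15],[0,0,0,0,-0.1,0,15],[0,0,0,0,-0.1,0,15],[0,0,0,0,-0.1,0,15],[0,0,0,0,0,0,15]]' >/dev/null; python3 st.py; python3 -m creep '[[0,0,0,0,0,0,40],[0,0,0,0,0,0,50],[0,0,0,0,0,0,60],[0,0,0,0,0,0,60],[0,0,0,0,0,0,60]]' >/dev/null; python3 st.py
```

```text
t 14.55 moved [57.36  0.27  0.39] F along/across/up [1.8 3.2 6.4] w 0.0236 M [1.1  0.14 0.23]
t 15.05 moved [5.739e+01 1.800e-01 4.000e-02] F along/across/up [-0.6 -0.5 -0.1] w 0.0516 M [ 0.01  0.14 -0.01]
```

```bash
python3 -m creep '[[0,0,0,-1,0,0,60],[0,0,0,-2,0,0,60],[0,0,0,-3,0,0,60],[0,0,0,-4,0,0,60],[0,0,0,-4,0,0,60],[0,0,0,0,3.5,0,60],[0,0,0,0,3.5,0,60],[0,0,0,0,0,0,60]]'; python3 st.py
python3 - <<'E'
from h import *
a,d=r.capture("scene");b,e=r.capture('top'); W=world('top',e);q=W-np.array([.611,-.0836,0]); m=(abs(q@V)<.007)&(q@U>.036)&(q@U<.044); print("plunger top",np.round(np.percentile(q[m][:,2],[25,50,75]),4))
W=world('scene',d);q=W-np.array([.611,-.0836,0]);m=(abs(q@V)<.02)&(q@U>-.12)&(q@U<-.03)&(abs(W[...,2]-.0605)<.005)
p=W[m]; print("block top",len(p),cv2.minAreaRect((p[:,:2]*1000).astype(np.float32)) if len(p)>5 else "", "rail x",np.round(np.percentile((q@U)[m],[2,98]),4))
for n in("scene","top"):
    for k in("clip_centre","cap_centre","fuse_centre","armature_centre"):
        W=world(n,d if n=="scene" else e)
        for mm in r.masks_of(k,n)[:1]: print(n,k,mm["score"],np.round(np.nanmedian(W[mm["pixels"]],0),3))
cv2.imwrite("pics/c5.png",np.hstack([cv2.resize(a[150:310,130:290],(400,400),interpolation=3),cv2.resize(b[160:320,230:390],(400,400),interpolation=3)]))
E
```

```text
time_s: 15.85
tcp_pos: [0.4749, -0.1234, 0.172]
eef_rot: [-34.1, 89.9, 74.2]
contact_force: [1.5, 0.3, 0.3]
gripper_width: 0.0525
t 15.85 moved [-15.98   0.85 141.38] F along/across/up [ 1.5 -0.2  0.3] w 0.0525 M [-0.03  0.01 -0.  ]
plunger top [0.0681 0.0696 0.0705]
block top 105 ((545.1871337890625, -102.66154479980469), (23.498992919921875, 31.584070205688477), 20.331926345825195) rail x [-0.0799 -0.0569]
scene clip_centre 0.73 [ 0.703 -0.203  0.01 ]
scene cap_centre 0.85 [0.496 0.044 0.012]
scene fuse_centre 0.87 [0.627 0.086 0.015]
scene armature_centre 0.8 [ 0.595 -0.277  0.005]
top clip_centre 0.67 [ 0.697 -0.198  0.012]
top cap_centre 0.68 [0.493 0.057 0.015]
top fuse_centre 0.6 [0.621 0.095 0.023]
top armature_centre 0.53 [ 0.585 -0.271  0.006]
```

View pics/c5.png

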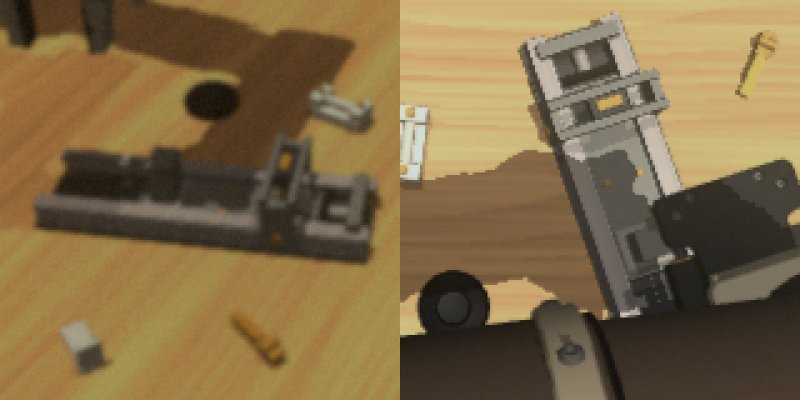

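Left view: the slide is in, with the pull block at about (165,175). Right view: the plunger is down in the bridge at about (608,103). The gripper is clear and the small parts haven't moved.

```bash
python3 -c "
from plant import r
print(r.close_job())"
```

```text
the job is handed in; nothing more can be done
None
```

I pushed the slide home by its pull block, latched it and proved the latch with a steady pull. I then eased off, let go and handed the job in at about 16 s. It reported no verdict.

- **Push:** The ramp took up to about 10 N at the wrist readings, above the 3 to 7 N you gave. The plunger rose about 10 mm, then dropped. I went on to the buffer and stopped at about 11 N.
- **Pull test:** The slide moved freely for about 4.5 mm, then bore on the plunger. I held it there for about 1.7 s; readings were 9.4 to 10.1 N.
- **Last checks:** After letting go, the plunger top was at 70 mm, which is down. The block stood about 57 mm in from its start, roughly 4 to 5 mm out from home. The small parts had not moved beyond the few millimetres of measuring noise, and the gripper was clear.
- **Loose ends:**
  - Just before I let go, about 1.8 N of pull was still showing, so the slide may rest lightly against the plunger. That is below the 4 N limit.
  - While gripping, the wrist also showed an unexplained upward force of up to 14 N, which disappeared on release.
  - My estimate of how far the slide started out varied between views, from 60 to 68 mm. The buffer contact suggests about 62 mm.

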